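Draw the sagging gate bolt and hold the gate ajar

TASK

The little self-closing gate of the bottle pen is bolted shut. First turn the clamp knob on the gate clockwise until it stops (its bar then lies along the bolt), so that the bolt is free; then take the bolt by its upright handle, lift it gently so that its sagging nose rises over the keeper's bent lip, pull it fully back towards the hinge, and swing the gate out towards the open front until it stands ajar by about 25 degrees. Finish still holding the bolt's handle and so keeping the gate ajar; do not force the bolt against the keeper, and leave the bottles in the pen and the timer and slide box beside it where they stand.

Things in the scene. Friction and masses are not known exactly. Their poses are not given: they have to be found in the camera images.
- pen: Open-topped bottle pen, fixed to the worktop: aluminium frame 88 mm high, clear walls, 280 mm wide (y), 160 mm deep. Origin on the worktop in the middle of the closed gate's plane; x into the pen, y along the gate from latch post to hinge. Position and yaw vary. The gate (36 mm thick, 88 mm high) runs from the hinge at y = +120 mm to y = -85 mm; the keeper is beyond it at -y.
- gate_hinge (a point): Point on the gate's vertical hinge axis, at the top of the gate (88 mm above the worktop), 120 mm to the +y side of the pen's origin.
- gate (a joint): Gate angle, rad: 0 shut, grows as its latch end swings out of the pen to the pen's -x side (clockwise from above, about gate_hinge). Limit 1.2. A spring shuts it when let go: about 0.5 N m at 0.4 rad, or 3 N at the bolt's handle. It cannot open while the bolt's nose is in the keeper.
- knob_grip (a point): Point on the clamp knob's vertical axis, 36 mm from the hinge axis along the gate, 158 mm above the worktop: the height to grip. The black knob has a bar 42 mm long, 12 mm wide, its top 166 mm above the worktop, rising 29 mm over a round 48 mm cap; below the cap a slotted foot turns with it.
- clamp_knob (a joint): Knob angle, rad, growing clockwise from above, 0 to 1.55 (stop); starts at 0 to 0.2. It is the angle from the gate's thickness direction (pen x while shut) clockwise to the bar. At 0 bar and foot slot lie across the gate and the foot blocks the bolt's tail; from about 1.3 they lie along the bolt, which can slide into the slot. Stiff, 0.12 N m; stays where left.
- bolt_draw (a joint): Travel of the bolt along the gate towards the hinge, m: 0 shot, 0.034 fully back; friction about 1 N, no spring. The nose is free of the keeper from about 0.022, and fully back means more than 0.025.
- bolt_lift (a joint): Tilt of the bolt in its worn barrel, rad: 0 sagging (rest, by its weight of about 1.5 N), 0.20 highest. It pivots 105 mm from the hinge axis (when shot); handle 60 mm, nose 131 mm from the pivot. The nose clears the lip above about 0.11 rad, with the handle lifted about 7 mm (stop at 12 mm; 9 mm is good), and stays clear only while held up.
- bolt_handle (a point): Middle of the bolt's handle: an upright black round post 17 mm thick, reaching from 13 to 49 mm above the bolt's axis; this point is 34 mm above that axis, about 148 mm above the worktop and 167 mm from the hinge axis (when shot). The steel bolt, 9 mm thick, runs below it along the gate.
- bolt_nose (a point): Underside of the bolt's nose, a steel block 13 mm wide, 12 mm long, hanging 12 mm below the bolt, behind the lip of the keeper.
- keeper: Fixed steel keeper on the latch post (origin and axes as the pen's): a bent lip 16 mm high that stands 225 mm from the hinge axis, between two cheeks 57 mm high and 20 mm apart. The nose hangs down behind the lip, on its far side from the hinge, and must be lifted 12 mm to pass over it.
- bottle_a: Brown bottle with a blue cap, 47 mm thick, 98 mm high, loose in the pen. Origin under its middle.
- vial_dark: Small dark vial with a white cap, 33 mm thick, 73 mm high, loose in the pen. Origin under its middle.
- bench_timer: Small white bench timer, 62x66x18 mm, loose on the worktop left of the pen. Origin under its middle.
- slide_box: Open blue carton of microscope slides, 32x82x30 mm, loose on the worktop right of the pen. Origin under its middle.

How it is judged:
On the way, in this order (a step that is already met when the one before it is completed fails the run):
1. the clamp knob is turned along the bolt, freeing it (value of joint clamp_knob above 1.3 rad), for 0.2 s.
2. the bolt is lifted over the keeper's lip and drawn fully back, the gate still shut (value of joint bolt_draw above 0.025 m and value of joint gate below 0.2 rad), for 0.1 s.
At the end, for the whole second after the job is handed in: The clamp knob is turned free (beyond 1.25 rad), the bolt is drawn back (more than 22 mm), and the gate stands still, 0.26 to 0.65 rad (15 to 37 degrees) open, while the fingers hold the bolt's handle (contact force above 0.5 N) (value of joint clamp_knob above 1.25 rad and value of joint bolt_draw above 0.022 m and value of joint gate between 0.26 and 0.65 rad and velocity of joint gate between -0.1 and 0.1 rad/s and contact force between the fingers and bolt_lift above 0.5 N); the arm keeps its last pose, push and grip.
It fails at once if the bolt is forced against the keeper (more than 30 N) (contact force between bolt_lift and keeper above 30 N).
It fails at once if a bottle, the timer or the slide box is shifted by more than 30 mm or a bottle is tipped (distance of any of bottle_a, vial_dark, bench_timer, slide_box from where it was at the start of the episode above 0.03 m or angle between any of bottle_a, vial_dark's own z axis and vertical above 0.5 rad).
It also fails if it takes over 51 s, if anything falls off the work surface, if the arm or the gripper's body presses on something with over 40 N, if the wrist force passes 120 N, or if a joint passes its speed limit or range.

ROBOT

A 6-joint arm with a two-finger parallel gripper is mounted at the origin on a cart in front of the work surface, level with it; the furniture and walls round the work are solid. World frame = base frame: x ahead of the robot, y to its left, z up, the work surface at z = 0. Lengths are in m, angles in rad, forces in N, time in s.
With the tool pointing down it reaches from about 0.4 to 0.925 m from the base axis. Payload 3.4 kg.
Tool frame: the origin (TCP) lies on the centre line of the jaws, within the pads' length; the fingertips stand manip.tips_ahead ahead of it and the grasp point (between the pads) lies 5 mm behind it (manip.tips_ahead is the distance from the TCP to the fingertips, in m); z points along the fingers, y is the line along which they close (so a half turn about z gives the same grasp; the last joint's range is limited). The gripper opens to 85 mm and grips with 20 to 120 N. Pads are 22 mm wide; open, the fingers measure 114 mm over their backs; the gripper's body (76 mm by 85 mm) begins 54 mm behind the grasp point. The pads swing forward as they close: fully open they stand 13 mm farther back than shut.
Start: joints at [1.048, 0.307, 1.506, -0, 1.328, -0.073], TCP at [0.25, 0.518, 0.245] pointing down, gripper open.
Joint ranges: [-3.12, 3.12], [-1.05, 2.28], [0.14, 2.33], [-1.42, 4.57], [0.1, 2.73], [-2.68, 2.68]. Speed limits (rad/s): [2.57, 2.57, 3.14, 3.14, 3.14, 3.14].

INTERFACE

Orientations are given as a unit quaternion [w, x, y, z].
In Python, from cell import status, vision, manip gives the robot as it stands. The module is installed in compiled form; this text tells all that it offers.
- The arm moves only by the shell command python3 -m creep 'ROWS' [OPENING] [FORCE]. ROWS is text: rows parted by semicolons, each of 6 numbers parted by spaces: the shift along the tool's x, y, z in m, then the turn, a rotation vector about the tool's x, y, z in degrees. A call has 1 to 20 rows; each row shifts and turns the commanded pose from where the row before left it, along the tool's axes as they then stand; what a row does not reach is not made up. A row lasts 1/12 s, in which the tool goes at most 41.7 mm and 7.16 degrees, less where a joint would pass 70% of its speed; a pose out of reach is approached as far as the arm can. A call is refused whole if a number of a shift passes 0.0417 or a number of a turn 7.16, either way. A call with a gripper value outside its range is refused whole. OPENING is the gripper's target within -1 to 1 (fully open at 1, half-way at 0, shut at -1), set as the call begins (- or left out, the last holds). The fingers move at their own pace and stop on an object; FORCE is the grip in N (left out, the last holds). Time passes only in rows, so rows that do not move let the fingers close. It gives the time, the measured TCP pose, the force, the opening and the grip force at its end, in the units of the state.
- status.read_state(): the state, without advancing time (a new reading comes with each control period).
- vision.grab_frame(name): name is "scene" or "top" or "wrist"; returns the picture (420x560x3 uint8, red, green, blue); there is no depth.
- vision.calibration(name): a dict with "camera_matrix" (3x3 intrinsics, pixels), "k1" (the pictures are not rectified: a ray, as slopes to the right and down, at radius r is drawn at 1 + k1 r^2 times it, then the intrinsics apply), "rvec" (rotation vector, rad) and "tvec" (3), from world to camera coordinates, as OpenCV has them. Camera axes: x right, y down, z forward; pixel columns grow to the right and rows downward; lengths in m; the calibration is good to about 2 mm. A picture is of the moment at which its call begins: read the wrist's pose just before it. calibration takes no time and is no camera call; for the wrist camera it gives the pose at the moment of the call.
- manip.sign_off(): hands the job in; it is judged then, once.
The state is a dict: "time_s": time; "qpos": joint angles; "joint_vel": joint speeds; "tau": joint torques, N m; "position": TCP position; "eef_rot": TCP orientation; "contact_force": force on the tool from outside, world axes, zero at the start; "moment": the same for the moment, N m; "gripper_width": opening from 0.0 (shut) to 1.0 (fully open); "finger_force": force on a finger pad.
Only numpy, scipy, OpenCV 4.12 (cv2) and the standard library are available. Lean on these libraries where they do the work, as an engineer would, in place of code of your own. Each camera call takes 0.05 s, during which the arm holds its last target. There are 200 camera calls.

## Working session

There is one attempt and no reset: what is moved stays moved. The work goes in short steps, Python scripts to look and compute and a shell command to move; the robot and the scene stay as the last step left them, time stands still between calls to the robot, and variables do not carry over. Pictures are saved under pics/ and viewed, at most 10 in all, crops included, and the job is handed in when it is done.

```bash
mkdir -p pics; cat > h.py <<'E'
import numpy as np,cv2
from cell import status,vision,manip
from scipy.spatial.transform import Rotation as R
def grab(n,f,crop=None,s=1):
    im=vision.grab_frame(n)[:,:,::-1].copy(); cv2.imwrite('pics/full_'+f,im)
    if crop: x0,y0,x1,y1=crop; im=im[y0:y1,x0:x1]
    if s!=1: im=cv2.resize(im,None,fx=s,fy=s,interpolation=cv2.INTER_CUBIC)
    cv2.imwrite('pics/'+f,im)
def ray(c,u,v):
    K=np.array(c['camera_matrix']);d=np.array([(u-K[0,2])/K[0,0],(v-K[1,2])/K[1,1]])
    p=d.copy()
    for _ in range(20): p=d/(1+c['k1']*(p@p))
    Rm=cv2.Rodrigues(np.array(c['rvec'],float))[0];t=np.array(c['tvec'],float).ravel()
    return -Rm.T@t, Rm.T@np.array([p[0],p[1],1])
def atz(c,u,v,z):
    o,d=ray(c,u,v); return o+d*(z-o[2])/d[2]
def proj(c,P):
    Rm=cv2.Rodrigues(np.array(c['rvec'],float))[0];q=Rm@np.array(P)+np.array(c['tvec'],float).ravel()
    p=q[:2]/q[2];p=p*(1+c['k1']*(p@p));K=np.array(c['camera_matrix']);return K[0,0]*p[0]+K[0,2],K[1,1]*p[1]+K[1,2]
E
python3 - <<'E'
from h import *
s=status.read_state();print(s['position'],s['eef_rot'],s['time_s'],manip.tips_ahead)
a=vision.grab_frame('scene');b=vision.grab_frame('top')
cv2.imwrite('pics/s.png',a[:,:,::-1]);cv2.imwrite('pics/t.png',b[:,:,::-1])
E
```

```text
[0.24917682 0.5174656  0.24439435] [-2.74820306e-04  2.22517880e-01  9.74928093e-01 -9.65017978e-04] 0.0 0.014
```

View pics/t.png

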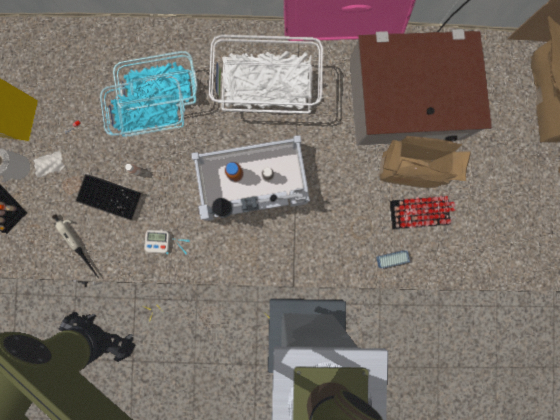

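View pics/s.png

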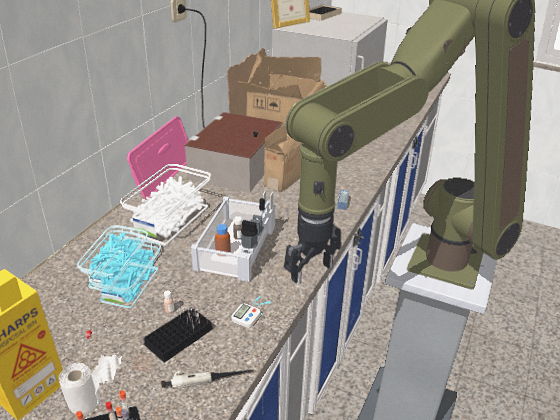

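The top view shows the knob near (222,207), the handle near (273,198) and the keeper near (295,196). The hinge is on the left, at +y. I'll enlarge that area.

```bash
python3 - <<'E'
from h import *
im=cv2.imread('pics/t.png')[165:230,190:320]
cv2.imwrite('pics/tc.png',cv2.resize(im,None,fx=6,fy=6,interpolation=cv2.INTER_CUBIC))
c=vision.calibration('top')
k=atz(c,222,207,.166);h=atz(c,273,198,.163);print(k,h,np.linalg.norm(k-h),ray(c,280,210))
E
```

```text
[0.52570692 0.29256029 0.166     ] [0.55104782 0.1703778  0.163     ] 0.1248187617890641 (array([0.45580845, 0.1675906 , 1.13488227]), array([ 0.06833352, -0.01529078, -0.99755875]))
```

View pics/tc.png

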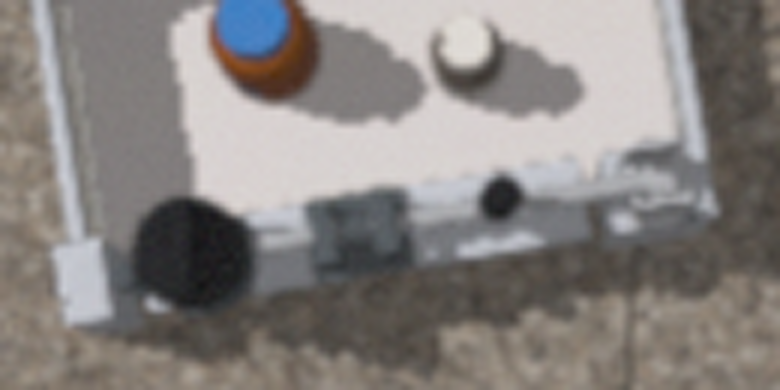

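```bash
cat >> h.py <<'E'
def plan(T=None,yaw=None):
    s=status.read_state();w=s['eef_rot'];r=R.from_quat([w[1],w[2],w[3],w[0]]);p=np.array(s['position'])
    M=r.as_matrix();print('t',round(s['time_s'],2),'pos',p.round(4),'ytool deg',round(np.degrees(np.arctan2(M[1,1],M[0,1])),2),'F',np.round(s['contact_force'],1),'w',round(s['gripper_width'],3),'ff',s['finger_force'],'tilt',M[:,2].round(3))
    if T is not None: print('shift tool mm',(M.T@(np.array(T)-p)*1000).round(1))
    if yaw is not None:
        g=np.radians(yaw);y=np.array([np.cos(g),np.sin(g),0]);z=np.array([0,0,-1.]);N=np.c_[np.cross(y,z),y,z]
        print('turn deg',np.degrees(R.from_matrix(M.T@N).as_rotvec()).round(2))
E
python3 - <<'E'
from h import *
c=vision.calibration('top')
P=lambda x,y,z:atz(c,190+(x+.5)/6-.5,165+(y+.5)/6-.5,z)
k=P(192,252,.139);h=P(500,197,.163);d=k-h;d[2]=0
print(k,h,np.linalg.norm(d),np.degrees(np.arctan2(d[1],d[0])))
plan([k[0],k[1],.26],100)
E
```

```text
[0.52866109 0.29711118 0.139     ] [0.55246094 0.17061733 0.163     ] 0.12871335753224067 100.65564108232714
t 0.1 pos [0.2492 0.5175 0.2445] ytool deg 64.29 F [ 0.5 -0.6  0.1] w 1.002 ff 0.0 tilt [-0.001 -0.002 -1.   ]
shift tool mm [-347.4  -77.4  -15.4]
turn deg [ -0.1   -0.04 -35.71]
```

```bash
python3 -m creep '-.029 -.0064 -.003 0 0 0;-.029 -.0064 -.003 0 0 0;-.029 -.0064 -.003 0 0 0;-.029 -.0064 -.003 0 0 0;-.029 -.0064 -.003 0 0 0;-.029 -.0064 0 0 0 0;-.029 -.0064 0 0 0 0;-.029 -.0064 0 0 0 0;-.029 -.0064 0 0 0 0;-.029 -.0064 0 0 0 0;-.029 -.0064 0 0 0 0;-.029 -.0064 0 0 0 0;0 0 0 0 0 -6;0 0 0 0 0 -6;0 0 0 0 0 -6;0 0 0 0 0 -6;0 0 0 0 0 -6;0 0 0 0 0 -5.7;0 0 0 0 0 0;0 0 0 0 0 0' 1
python3 - <<'E'
from h import *
plan([.5287,.2971,.26],100)
grab('wrist','w1.png')
E
```

```text
time_s: 1.77
position: [0.5295, 0.2977, 0.2598]
eef_rot: [-0.0, -0.086, 0.996, -0.0]
contact_force: [-0.4, -0.2, -0.6]
gripper_width: 1.004
finger_force: 0.0
t 1.77 pos [0.5295 0.2977 0.2598] ytool deg 99.83 F [-0.4 -0.2 -0.6] w 1.004 ff 0.0 tilt [-0.001 -0.    -1.   ]
shift tool mm [ 0.9 -0.5 -0.2]
turn deg [-0.01 -0.06 -0.17]
```

View pics/w1.png

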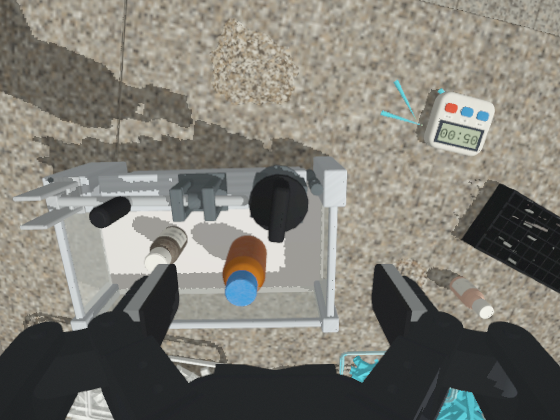

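The wrist view shows the bar's top running from about (283,183) to (276,240), the handle's top at (96,215) and its foot at (125,206).

```bash
python3 - <<'E'
from h import *
c=vision.calibration('wrist')
im=cv2.imread('pics/w1.png')[150:260,60:340];im=np.clip(im.astype(float)*1.0,0,255)
im=(255*(im/255)**.5).astype('uint8')
cv2.imwrite('pics/w1c.png',cv2.resize(im,None,fx=2.85,fy=2.85,interpolation=cv2.INTER_CUBIC))
a=atz(c,283,182,.166);b=atz(c,276,240,.166);print(a,b,(a+b)/2,np.linalg.norm(a-b),np.degrees(np.arctan2(*(b-a)[1::-1])))
print('cap',atz(c,278,198,.137),'handle top',atz(c,98,214,.163))
E
```

```text
[0.50521941 0.29912265 0.166     ] [0.5480741  0.30176406 0.166     ] [0.52664675 0.30044336 0.166     ] 0.04293602091211213 3.527053873767638
cap [0.52469293 0.29933648 0.137     ] handle top [0.55187911 0.17139402 0.163     ]
```

View pics/w1c.png

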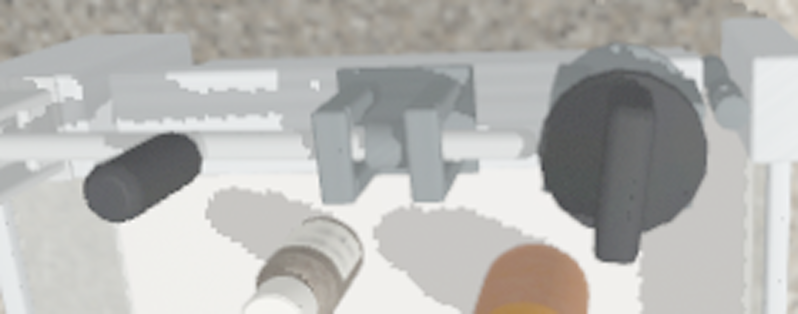

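```bash
python3 -m creep '0 0 0 0 0 -6.3;0 0 0 0 0 0' 0 60
python3 - <<'E'
from h import *
plan([.5267,.3004,.157],93.5)
E
```

```text
time_s: 1.98
position: [0.5296, 0.2979, 0.2601]
eef_rot: [-0.0, -0.142, 0.99, -0.0]
contact_force: [0.2, 0.2, 0.8]
gripper_width: 0.743
finger_force: 0.0
t 1.98 pos [0.5296 0.2979 0.2601] ytool deg 106.33 F [0.2 0.2 0.8] w 0.743 ff 0.0 tilt [-0. -0. -1.]
shift tool mm [  2.    3.3 103.1]
turn deg [-1.000e-02 -2.000e-02  1.283e+01]
```

```bash
python3 -m creep '0 0 0 0 0 6.4;0 0 0 0 0 6.4;.0027 .0027 .02 0 0 0;0 0 .02 0 0 0;0 0 .02 0 0 0;0 0 .018 0 0 0;0 0 .014 0 0 0;0 0 .011 0 0 0;0 0 0 0 0 0' 0 60
python3 -m creep '0 0 0 0 0 0;0 0 0 0 0 0;0 0 0 0 0 0;0 0 0 0 0 0;0 0 0 0 0 0;0 0 0 0 0 0' -1 60
python3 - <<'E'
from h import *
plan([.5267,.3004,.157],93.5)
E
```

```text
time_s: 2.73
position: [0.5253, 0.2997, 0.1547]
eef_rot: [-0.002, -0.029, 1.0, -0.001]
contact_force: [0.0, 0.7, -0.2]
gripper_width: 0.499
finger_force: 0.0
time_s: 3.23
position: [0.5277, 0.3004, 0.1586]
eef_rot: [0.001, -0.03, 1.0, 0.0]
contact_force: [0.0, -1.1, 5.4]
gripper_width: 0.125
finger_force: 61.8
t 3.23 pos [0.5277 0.3004 0.1586] ytool deg 93.47 F [ 0.  -1.1  5.4] w 0.125 ff 61.845009326934814 tilt [ 0.002  0.001 -1.   ]
shift tool mm [1.  0.1 1.6]
turn deg [ 0.02  0.14 -0.03]
```

```bash
python3 -m creep '0 0 -.001 0 0 0;0 0 0 0 0 4.5;0 0 0 0 0 4.5;0 0 0 0 0 4.5;0 0 0 0 0 4.5;0 0 0 0 0 4.5;0 0 0 0 0 4.5;0 0 0 0 0 4.5;0 0 0 0 0 4.5;0 0 0 0 0 4.5;0 0 0 0 0 4.5;0 0 0 0 0 4.5;0 0 0 0 0 4.5;0 0 0 0 0 4.5;0 0 0 0 0 4.5;0 0 0 0 0 4.5;0 0 0 0 0 4.5;0 0 0 0 0 4.5;0 0 0 0 0 4.5;0 0 0 0 0 0'
python3 -m creep '0 0 0 0 0 2;0 0 0 0 0 0;0 0 0 0 0 0;0 0 0 0 0 0'
python3 - <<'E'
from h import *
plan([.5267,.3004,.157],12)
print(status.read_state()['moment'])
grab('wrist','w2.png')
E
```

```text
time_s: 4.9
position: [0.5286, 0.3018, 0.1587]
eef_rot: [0.001, 0.627, 0.779, 0.002]
contact_force: [4.9, 2.8, -1.5]
gripper_width: 0.121
finger_force: 60.7
time_s: 5.23
position: [0.5283, 0.3017, 0.1587]
eef_rot: [0.0, 0.638, 0.77, 0.002]
contact_force: [4.9, 3.3, -1.6]
gripper_width: 0.125
finger_force: 61.0
t 5.23 pos [0.5283 0.3017 0.1587] ytool deg 10.68 F [ 4.9  3.3 -1.6] w 0.125 ff 60.978936553001404 tilt [ 0.003  0.002 -1.   ]
shift tool mm [-1.  -1.8  1.6]
turn deg [ 0.19 -0.09 -1.32]
[ 0.54306504 -0.77485866  0.37071148]
```

View pics/w2.png

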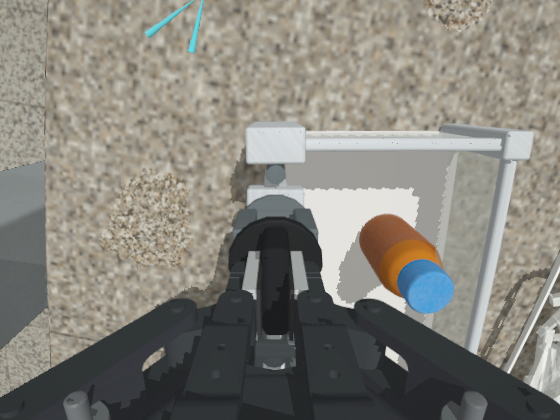

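```bash
python3 -m creep '0 0 0 0 0 0;0 0 0 0 0 0;0 0 0 0 0 0;0 0 -.015 0 0 0;0 0 -.015 0 0 0;0 0 -.02 0 0 0;0 0 -.02 0 0 0;0 0 0 0 0 0' 0
python3 - <<'E'
from h import *
plan([.552,.171,.20],11.1)
E
```

```text
time_s: 5.95
position: [0.5284, 0.3011, 0.2323]
eef_rot: [0.001, 0.639, 0.769, 0.003]
contact_force: [0.7, 0.4, 1.7]
gripper_width: 0.501
finger_force: 0.0
t 5.95 pos [0.5284 0.3011 0.2323] ytool deg 10.52 F [0.7 0.4 1.7] w 0.501 ff 0.0 tilt [ 0.005  0.003 -1.   ]
shift tool mm [-132.3   -0.7   32.1]
turn deg [ 0.34 -0.09 -0.58]
```

```bash
python3 -m creep '-.0265 0 0 0 0 0;-.0265 0 0 0 0 0;-.0265 0 0 0 0 0;-.0265 0 0 0 0 0;-.0265 0 0 0 0 0;0 0 .012 .3 0 -.5;0 0 0 0 0 0;0 0 0 0 0 0'
python3 - <<'E'
from h import *
plan([.552,.171,.143],11.1)
c=vision.calibration('wrist'); print(proj(c,[.552,.171,.163]),proj(c,[.5267,.3004,.166]))
grab('wrist','w3.png')
E
```

```text
time_s: 6.62
position: [0.5497, 0.17, 0.2149]
eef_rot: [-0.003, 0.636, 0.771, -0.003]
contact_force: [0.7, -0.4, 0.1]
gripper_width: 0.504
finger_force: 0.0
t 6.62 pos [0.5497 0.17   0.2149] ytool deg 10.95 F [ 0.7 -0.4  0.1] w 0.504 ff 0.0 tilt [-0.009 -0.001 -1.   ]
shift tool mm [ 0.5  3.1 71.9]
turn deg [-0.5  -0.03 -0.15]
(np.float64(278.95371791744003), np.float64(236.98981963697776)) (np.float64(279.45147388448993), np.float64(-20.74640156963767))
```

View pics/w3.png

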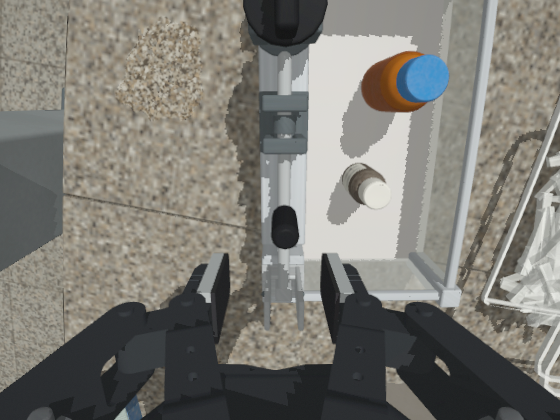

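```bash
python3 -m creep '.001 .0045 .012 -.5 0 0;0 0 .02 0 0 0;0 0 .02 0 0 0;0 0 .014 0 0 0;0 0 .005 0 0 0;0 0 0 0 0 0;0 0 0 0 0 0'
python3 -m creep '0 0 0 0 0 0;0 0 0 0 0 0;0 0 0 0 0 0;0 0 0 0 0 0;0 0 0 0 0 0;0 0 0 0 0 0' -1 50
python3 - <<'E'
from h import *
plan([.554,.1715,.143],11.1)
E
```

```text
time_s: 7.25
position: [0.5555, 0.1728, 0.1456]
eef_rot: [0.001, 0.636, 0.772, 0.002]
contact_force: [0.2, 0.2, 0.0]
gripper_width: 0.501
finger_force: 0.0
time_s: 7.75
position: [0.5556, 0.1721, 0.1465]
eef_rot: [0.001, 0.636, 0.771, 0.002]
contact_force: [-1.3, -0.3, 5.4]
gripper_width: 0.183
finger_force: 48.9
t 7.75 pos [0.5556 0.1721 0.1465] ytool deg 10.97 F [-1.3 -0.3  5.4] w 0.183 ff 48.90380473108962 tilt [ 0.005  0.001 -1.   ]
shift tool mm [-0.3 -1.7  3.5]
turn deg [ 0.28 -0.02 -0.13]
```

```bash
python3 -m creep '.0007 0 -.0015 0 -1.3 0;.0007 0 -.0015 0 -1.3 0;.0007 0 -.0015 0 -1.3 0;0 0 0 0 0 0'
python3 -m creep '.0007 0 -.0016 0 -1.3 0;.0007 0 -.0016 0 -1.3 0;.0007 0 -.0016 0 -1.3 0;0 0 0 0 0 0;0 0 0 0 0 0;0 0 0 0 0 0'
python3 - <<'E'
from h import *
plan([.5556,.1721,.155])
grab('wrist','w4.png')
E
```

```text
time_s: 8.08
position: [0.5549, 0.1746, 0.1502]
eef_rot: [0.028, 0.636, 0.771, -0.02]
contact_force: [-1.1, -1.8, 1.9]
gripper_width: 0.179
finger_force: 48.8
time_s: 8.58
position: [0.5543, 0.1769, 0.1542]
eef_rot: [0.053, 0.635, 0.77, -0.042]
contact_force: [-1.0, 1.4, 0.3]
gripper_width: 0.176
finger_force: 48.8
t 8.58 pos [0.5543 0.1769 0.1542] ytool deg 10.98 F [-1.   1.4  0.3] w 0.176 ff 48.78595446003601 tilt [ 0.029 -0.132 -0.991]
shift tool mm [-5.   0.3 -0.2]
```

View pics/w4.png

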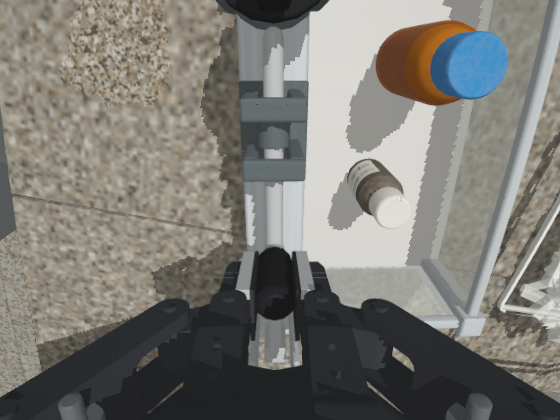

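```bash
python3 -m creep '.0003 0 -.0015 0 -.8 0;0 0 0 0 0 0;.002 0 -.0003 0 0 0;.002 0 -.0003 0 0 0;.002 0 -.0003 0 0 0;0 0 0 0 0 0'
python3 - <<'E'
from h import *
plan()
E
```

```text
time_s: 9.13
position: [0.553, 0.1833, 0.1556]
eef_rot: [0.059, 0.634, 0.769, -0.046]
contact_force: [-0.9, -0.4, -1.2]
gripper_width: 0.18
finger_force: 48.8
t 9.13 pos [0.553  0.1833 0.1556] ytool deg 11.0 F [-0.9 -0.4 -1.2] w 0.18 ff 48.78683921182528 tilt [ 0.032 -0.146 -0.989]
```

```bash
python3 -m creep '.003 0 -.0005 0 0 0;.003 0 -.0005 0 0 0;.003 0 -.0005 0 0 0;.003 0 -.0005 0 0 0;0 0 0 0 0 0'
python3 -m creep '.003 0 -.0005 0 0 0;.003 0 -.0005 0 0 0;.003 0 -.0005 0 0 0;.003 0 -.0005 0 0 0;.002 0 -.0003 0 0 0;0 0 0 0 0 0;0 0 0 0 0 0;0 0 0 0 0 0'
python3 - <<'E'
from h import *
plan()
grab('wrist','w5.png')
E
```

```text
time_s: 9.55
position: [0.5505, 0.1958, 0.1558]
eef_rot: [0.059, 0.634, 0.769, -0.046]
contact_force: [-0.3, -0.4, -1.8]
gripper_width: 0.181
finger_force: 48.7
time_s: 10.22
position: [0.5479, 0.2094, 0.1559]
eef_rot: [0.059, 0.634, 0.769, -0.046]
contact_force: [-0.9, 1.1, -3.8]
gripper_width: 0.181
finger_force: 48.7
t 10.22 pos [0.5479 0.2094 0.1559] ytool deg 10.99 F [-0.9  1.1 -3.8] w 0.181 ff 48.72907710028812 tilt [ 0.031 -0.145 -0.989]
```

View pics/w5.png

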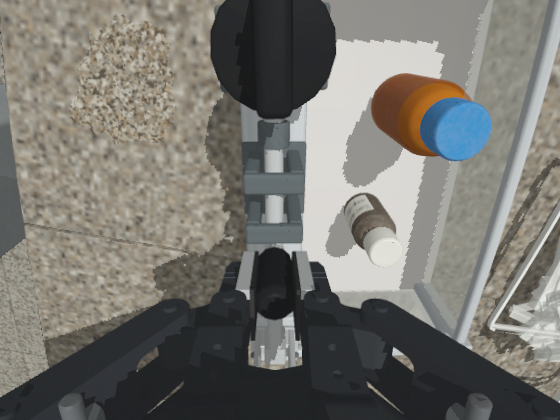

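```bash
python3 -m creep '.0001 -.0057 0 .36 0 2.47;.0001 -.0057 0 .36 0 2.47;.0001 -.0057 0 .36 0 2.47;.0001 -.0057 0 .36 0 2.47;.0001 -.0057 0 .36 0 2.47;0 0 0 0 0 0'
python3 - <<'E'
from h import *
plan()
E
```

```text
time_s: 10.77
position: [0.5205, 0.2067, 0.1561]
eef_rot: [0.054, 0.715, 0.695, -0.051]
contact_force: [2.1, 0.9, -5.0]
gripper_width: 0.178
finger_force: 48.9
t 10.77 pos [0.5205 0.2067 0.1561] ytool deg -1.53 F [ 2.1  0.9 -5. ] w 0.178 ff 48.85045787785202 tilt [ 0.003 -0.148 -0.989]
```

```bash
python3 -m creep '.0001 -.0057 0 .36 0 2.47;.0001 -.0057 0 .36 0 2.47;.0001 -.0057 0 .36 0 2.47;.0001 -.0057 0 .36 0 2.47;.0001 -.0057 0 .36 0 2.47;.0001 -.0014 0 .09 0 .6;0 0 0 0 0 0;0 0 0 0 0 0;0 0 0 0 0 0;0 0 0 0 0 0;0 0 0 0 0 0;0 0 0 0 0 0'
python3 - <<'E'
from h import *
plan()
grab('top','t2.png',(190,165,320,240),6)
E
```

```text
time_s: 11.77
position: [0.4911, 0.2105, 0.156]
eef_rot: [0.048, 0.789, 0.61, -0.056]
contact_force: [5.1, -2.6, -4.2]
gripper_width: 0.176
finger_force: 49.0
t 11.77 pos [0.4911 0.2105 0.156 ] ytool deg -14.55 F [ 5.1 -2.6 -4.2] w 0.176 ff 49.0248961863108 tilt [-0.03  -0.144 -0.989]
```

```bash
python3 - <<'E'
from h import *
grab('wrist','w6.png')
E
```

```text
(no output)
```

View pics/w6.png

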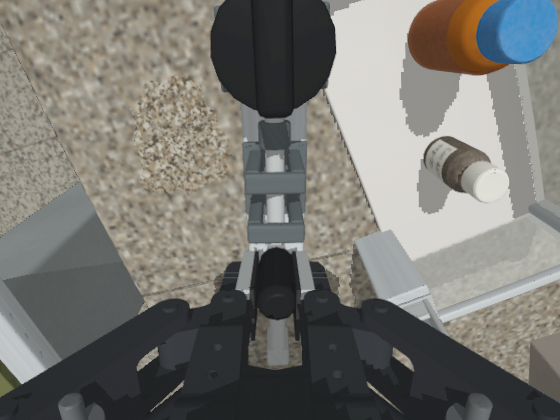

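The gate stands about 25° open. The bolt is drawn back with its handle in the grip, and the knob bar lies along the gate.

```bash
python3 -c "
from cell import manip;print(manip.sign_off())"
```

```text
the job is handed in; nothing more can be done
None
```

I handed the job in at about 12 s, with the knob turned free, the bolt drawn back about 32 mm, and the gate held about 25° ajar by the bolt's handle; sign-off returned no verdict.

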